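Open the feed tub and stow its lid in the lid rack

TASK

Open the feed tub: tip its loose lid up by the grip side, draw its back edge out from under the keeper bar, lift it off, lay it flat on the counter, grip side up, and let go. Then take the grip lightly by its two round ends so that the lid hangs, stand it on its back edge in the slot of the lid rack, grip uppermost and about central along the slot, and let go. Leave the rake, the chew stick and the bowl where they are.

Things in the scene. Friction and masses are not known exactly. Their poses are not given: they have to be found in the camera images.
- tub: Open rectangular grey metal feed tub, fixed to the counter: 164 long (x from -83 to +81), 150 wide (y), level rim 110 high, walls 6 thick. Origin: centre of its underside; x points to its front, z up. The lid cannot go straight up or straight forward: tipped 15 to 25 degrees about its back edge, front up, it can be drawn forward 20 or more along its own plane and is then free.
- tub_back (a point): Middle of the tub's back rim (x -80, z 110 from the tub's origin, its axes); the lid's back edge rests here. Above it a keeper bar, 104 long in y, x from -90 to -70 in the tub's frame, covers the lid's back edge by 10; its underside is 10.5 above the rim, its top 15.5.
- tub_front (a point): Middle of the tub's front rim (x 78, z 110 from the tub's origin, its axes). Two fixed lugs, y from 36 to 46 on either side, x from 55 to 81 in the tub's frame, rise 28 above the rim through notches in the lid, 9 beyond the ends of the lid's grip: while the lid is on, fingers can take the grip only across its thickness.
- lid_center (a point): Centre of the lid's plate. Loose white-painted lid, about 0.45 kg, 160 (x) by 144 (y) by 5 thick, with a lip 8 deep below, 8 or more in from the edges, 2 to 5 loose in the tub's mouth. Flat on the counter it rests on this lip, this point 10.5 high. x points to the front (grip) edge, z out of the top. On the tub: axes as the tub's, this point 112.5 above the tub's origin.
- lid_back (a point): Middle of the lid's back edge: x = -80, y = 0 from lid_center. Axes as lid_center's.
- lid_grip (a point): Centre of the lid's wooden grip fin: x 65, z 20.5 from lid_center (18 above the plate's top), same axes. Fin 10 thick (x), 46 long (y), 30 tall above the plate. Here a round-nosed stud, 10 in diameter, stands out of each end, tips at y -27 and 27. Pinched lightly by the tips (20 N) the lid swings back edge down, to some 20 degrees off upright; at 40 N friction stops it at 35.
- rack: Dark wooden lid rack, fixed to the counter. Base 110 (x) by 170 (y) by 10 thick; on it two upright rails along y, 150 long, 8 thick, up to 65 above the counter, with a slot 36 wide between them (x from -18 to 18), open above and at both ends. Origin: centre of its underside; z up.
- rack_slot (a point): Centre of the slot's floor, 10 above the rack's origin. Axes as the rack's.
- rake: Grooming rake with black plastic handle and head, about 150 by 80 by 20, lying loose on the counter. Origin under its middle. Not to be disturbed.
- stick: Bamboo chew stick, 150 long, 20 thick, lying loose on the counter along its x. Origin under its middle. Not to be disturbed.
- bowl: Steel bowl, 100 in diameter, 45 high, standing loose on the counter. Origin under its middle. Not to be disturbed.
Mind the look-alikes: they are no part of the job. Of the things like the tub, leave any that is green; of the rest the larger one is meant.

How it is judged:
By the outcome, as a careful person would: the job done as asked, in the order asked, and still so for the second after the job is handed in, with the robot touching nothing.
It also fails if it takes over 69 s, if anything falls off the work surface, if the arm or the gripper's body presses on something with over 40 N, if the wrist force passes 120 N, or if a joint passes its speed limit or range.

ROBOT

A 6-joint arm with a two-finger parallel gripper is mounted at the origin on the work surface. World frame = base frame: x ahead of the robot, y to its left, z up, the work surface at z = 0. Lengths are in m, angles in degrees, forces in N, time in s.
With the tool pointing down it reaches from about 0.4 to 0.825 m from the base axis. Payload 7 kg.
Tool frame: the origin (TCP) lies at the very end of the fingers, on their centre line; the grasp point (between the pads) lies 19 mm behind it (ctrl.tcp_to_grasp is the distance from the TCP to the grasp point, in m); z points along the fingers, y is the direction in which the jaws open and shut (so a half turn about z gives the same grasp; the last joint's range is limited). The gripper opens to 88 mm and grips with 3 to 60 N. Pads are 19 mm wide; open, the fingers measure 130 mm over their backs; the gripper's body (78 mm by 193 mm) begins 47 mm behind the grasp point.
Start: joints at [-53.394, 20.546, 0.682, 0, -70.136, -16.507], TCP at [0.232, -0.634, 0.227] pointing down, gripper open.
Joint ranges: [-176.03, 176.03], [-82.01, 121.73], [-58.28, 71.71], [-173.87, 95.51], [-174.79, -0.11], [-173.66, 173.66]. Speed limits (degrees/s): [136.94, 136.94, 172.46, 180, 180, 180].

INTERFACE

Orientations are given as [roll, pitch, yaw] about the fixed x, y, z axes, in that order (R = Rz(yaw) Ry(pitch) Rx(roll)).
In Python, from plant import ctrl gives the robot as it stands.
- The arm moves only by the tool jog_arm, never from a script. Its argument "commands" is a list of rows, each an object of numbers: "x", "y", "z": the shift along the tool's x, y, z in cm; "roll": the turn about the tool's z in rad. In form: [{"x": .., "y": .., "z": .., "roll": ..}, ...]. A call has 1 to 12 rows; each row shifts and turns the commanded pose from where the row before left it, along the tool's axes as they then stand; what a row does not reach is not made up. A row lasts 1/10 s, in which the tool goes at most 50 mm and 8.59 degrees, less where a joint would pass 70% of its speed; a pose out of reach is approached as far as the arm can. A call is refused whole if a number of a shift passes 5 or a number of a turn 0.15, either way. A call with a gripper value outside its range is refused whole. "gripper" is the finger opening in cm, from 0 to 8.76, set as the call begins (left out, the last holds). The fingers move at their own pace and stop on an object; the grip force is fixed at half the most. Time passes only in rows, so rows that do not move let the fingers close. It gives the time, the measured TCP pose, the force and the opening at its end, in the units of the state.
- ctrl.get_obs(): the state, without advancing time (a new reading comes with each control period).
- ctrl.snapshot(name): name is "side" or "top"; returns a dict with "image" (420x560x3 uint8, red, green, blue), "mtx" (3x3 intrinsics, pixels), "k1" (the pictures are not rectified: a ray, as slopes to the right and down, at radius r is drawn at 1 + k1 r^2 times it, then the intrinsics apply), "position" and "orientation" of the camera in the world. Camera axes: x right, y up, looking along -z (the intrinsics and any distortion apply to the point x, -y, -z); pixel columns grow to the right and rows downward; lengths in m; the calibration is good to about 2 mm. A picture is of the moment at which its call begins. There is no depth.
- ctrl.close_job(): hands the job in, once; it reports no verdict.
Trained networks look in the newest picture that a camera, given by its name, has taken for a name from the list of things; names that differ only in an ending like _2 or _b are one class to them, and where a whole thing is asked for, a point or a joint stands for the part that bears it (a point fixed in the world has none). Each returns a list of dicts, best first, with "confidence" (0 to 1); they miss things now and then, are a little off and sometimes report something else, mostly with a low value. They report only what shows in the picture. A call takes as long as a camera call. They do not tell look-alikes from the thing itself.
- ctrl.search_frame(camera, query): "position" ([column, row] as shares, 0 to 1, of the picture: columns of its width, rows of its height, amid what is visible of it).
- ctrl.regions_of(camera, query): "mask" (420x560 bool, what is visible of it) and "position" ([column, row] as shares, 0 to 1, of the picture: columns of its width, rows of its height, amid what is visible of it).
The state is a dict: "clock": time; "joint_pos": joint angles; "qvel": joint speeds; "tau": joint torques, N m; "tool_pos": TCP position; "orientation": TCP orientation; "force": force on the tool from outside, world axes, zero at the start; "moment": the same for the moment, N m; "opening": finger opening in m.
Only numpy, scipy, OpenCV 4.12 (cv2) and the standard library are available. Lean on these libraries where they do the work, as an engineer would, in place of code of your own. Each camera call takes 0.05 s, during which the arm holds its last target.

## Working session

There is one attempt and no reset: what is moved stays moved. The work goes in short steps, Python scripts to look and compute and a tool call to move; the robot and the scene stay as the last step left them, time stands still between calls to the robot, and variables do not carry over. Pictures are saved under pics/ and viewed, and the job is handed in when it is done.

Besides the shell and the picture viewer there is one more tool, called after ">>>" in YAML: its name, and indented under it one key for each argument. jog_arm: Moves the arm, as the interface text tells. Its arguments: {"type":"object","properties":{"commands":{"type":"array"},"gripper":{"type":"number"}},"required":["commands"]}

```bash
ls; mkdir -p pics; python3 - <<'E'
from plant import ctrl
import cv2
print(ctrl.get_obs(), ctrl.tcp_to_grasp)
for n in("side","top"):
    s=ctrl.snapshot(n); cv2.imwrite(f"pics/{n}0.png",s["image"][:,:,::-1])
    print(n,s["mtx"],s["k1"],s["position"],s["orientation"])
    for q in("tub","lid_center","lid_grip","rack","rake","stick","bowl"):
        print(q,[(round(d["confidence"],2),[round(d["position"][0]*560),round(d["position"][1]*420)]) for d in ctrl.search_frame(n,q)])
E
```

```text
pics
{'clock': 0.0, 'joint_pos': array([-5.33941217e+01,  2.05907569e+01,  6.32856323e-01, -2.01391831e-02,
       -7.01381388e+01, -1.65073412e+01]), 'qvel': array([ 0.0308419 , -0.1338317 , -0.00341252,  0.07204099, -0.05202253,
        0.0465856 ]), 'tau': array([ 2.26515564e-03, -5.82724142e+01,  2.93050933e+01,  6.99721009e+00,
        6.93308990e-03, -1.43171255e-04]), 'tool_pos': array([ 0.23175062, -0.63342228,  0.22562334]), 'orientation': array([ 1.79902539e+02, -9.13929813e-03, -1.59908313e+02]), 'force': array([-0.07549544,  0.90141191, -0.30303427]), 'moment': array([ 0.03652948, -0.02181819, -0.03458902]), 'opening': 0.08752268062785547} 0.0188
side [[397.3172869    0.         275.60576934]
 [  0.         397.3172869  208.1978701 ]
 [  0.           0.           1.        ]] -0.10334386321068881 [0.29841459 0.72304012 0.67708546] [ 5.06641827e+01  3.32964776e-02 -1.61868324e+02]
tub [(0.93, [377, 375]), (0.91, [177, 385]), (0.75, [239, 311])]
lid_center [(0.94, [233, 271]), (0.47, [239, 313])]
lid_grip [(0.95, [232, 269])]
rack [(0.66, [289, 157])]
rake [(0.98, [166, 253])]
stick [(0.81, [216, 188])]
bowl [(0.94, [333, 243]), (0.37, [292, 159])]
top [[530.86103519   0.         285.1788269 ]
 [  0.         530.86103519 206.29852124]
 [  0.           0.           1.        ]] 0.02154519037030817 [0.39571693 0.08694658 1.60795161] [  3.54763908  -1.29489418 -88.48898577]
tub [(0.97, [172, 292]), (0.77, [214, 218]), (0.76, [138, 188])]
lid_center [(0.84, [211, 192])]
lid_grip [(0.69, [212, 190])]
rack [(0.78, [403, 180])]
rake [(0.75, [245, 127])]
stick [(0.77, [329, 130]), (0.63, [213, 192])]
bowl [(0.77, [284, 248])]
```

View pics/side0.png

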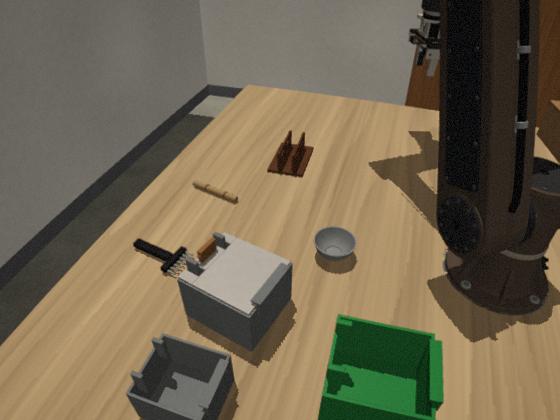

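View pics/top0.png

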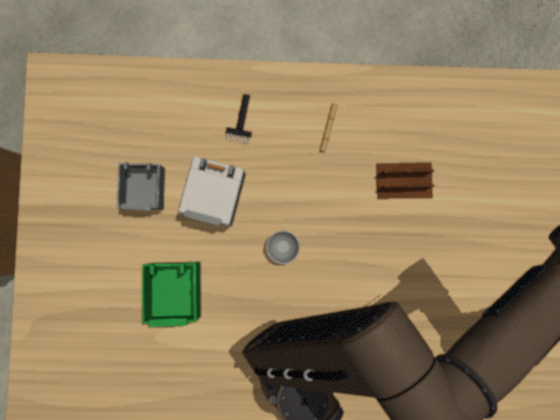

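Tub candidates in the top view are green (172,292), small grey (140,188), and the larger grey one with the white lid (212,190). The last fits: it isn't green, it's the larger of the rest, and it carries the lid. I'll confirm in crops.

```bash
cat > h.py <<'E'
import numpy as np, cv2
from scipy.spatial.transform import Rotation as Ro
from scipy.optimize import least_squares
CAM={}
def setcam(n,s): CAM[n]=(np.array(s["mtx"]),s["k1"],np.array(s["position"]),Ro.from_euler('xyz',s["orientation"],degrees=True).as_matrix())
import pickle,os
if os.path.exists('cam.pkl'): CAM.update(pickle.load(open('cam.pkl','rb')))
def proj(n,P):
    K,k,p,R=CAM[n]; c=(np.atleast_2d(P)-p)@R
    u=np.c_[c[:,0],-c[:,1]]/(-c[:,2:3]); u=u*(1+k*(u**2).sum(1,keepdims=True))
    return u*[K[0,0],K[1,1]]+[K[0,2],K[1,2]]
def ray(n,px):
    K,k,p,R=CAM[n]; d=(np.array(px,float)-[K[0,2],K[1,2]])/[K[0,0],K[1,1]]; u=d.copy()
    for _ in range(20): u=d/(1+k*(u@u))
    return p,R@np.array([u[0],-u[1],-1])
def atz(n,px,z):
    p,d=ray(n,px); return p+d*(z-p[2])/d[2]
def pose(x,y,z,yaw):
    return Ro.from_euler('z',yaw,degrees=True).as_matrix(),np.array([x,y,z])
def crop(img,name,c,h,f):
    x,y=c; a=img[max(0,y-h):y+h,max(0,x-h*4//3):x+h*4//3]
    cv2.imwrite(name,cv2.resize(a,None,fx=f,fy=f,interpolation=cv2.INTER_CUBIC)); print(name,"offset",max(0,x-h*4//3),max(0,y-h))
E
python3 - <<'E'
from h import *
from plant import ctrl
for n in("side","top"):
    s=ctrl.snapshot(n); setcam(n,s)
    cv2.imwrite(f"pics/{n}1.png",s["image"][:,:,::-1])
pickle.dump(CAM,open('cam.pkl','wb'))
t=cv2.imread("pics/top1.png");s=cv2.imread("pics/side1.png")
crop(t,"pics/ct.png",(212,190),50,6); crop(s,"pics/cs.png",(236,285),66,4)
crop(t,"pics/rt.png",(404,180),40,7); crop(s,"pics/rs.png",(291,155),36,8)
E
```

```text
pics/ct.png offset 146 140
pics/cs.png offset 148 219
pics/rt.png offset 351 140
pics/rs.png offset 243 119
```

View pics/ct.png

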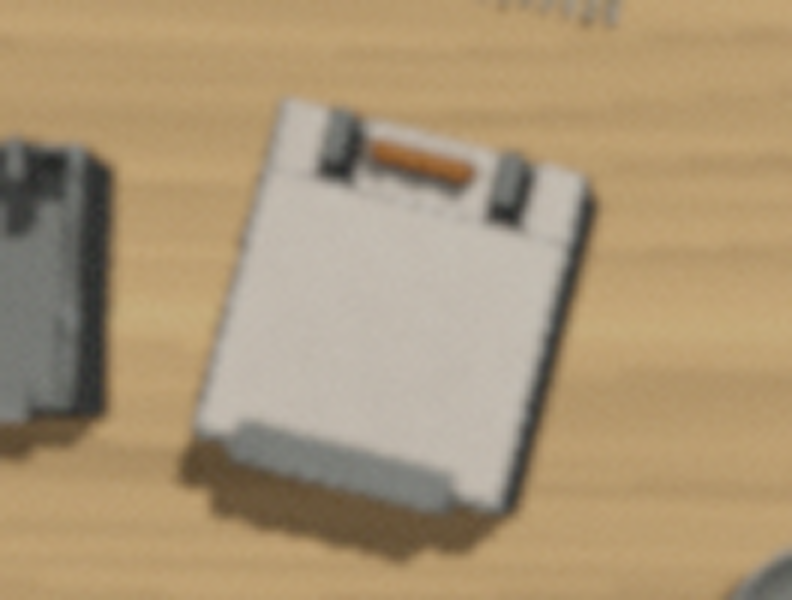

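View pics/cs.png

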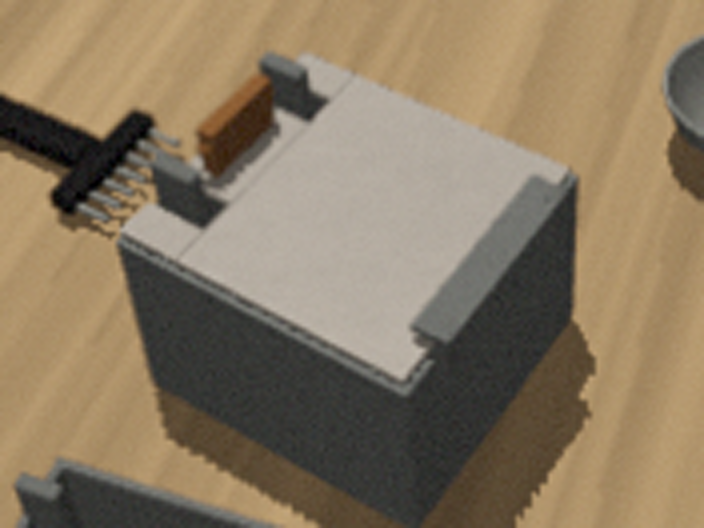

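View pics/rt.png

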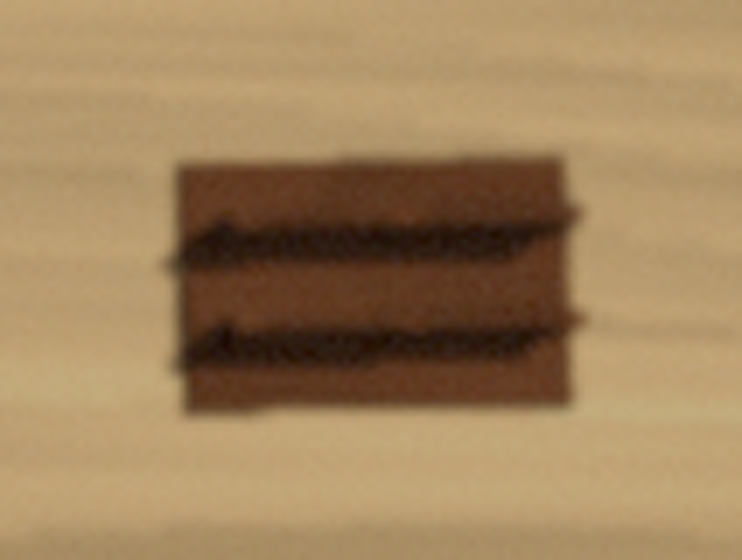

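View pics/rs.png

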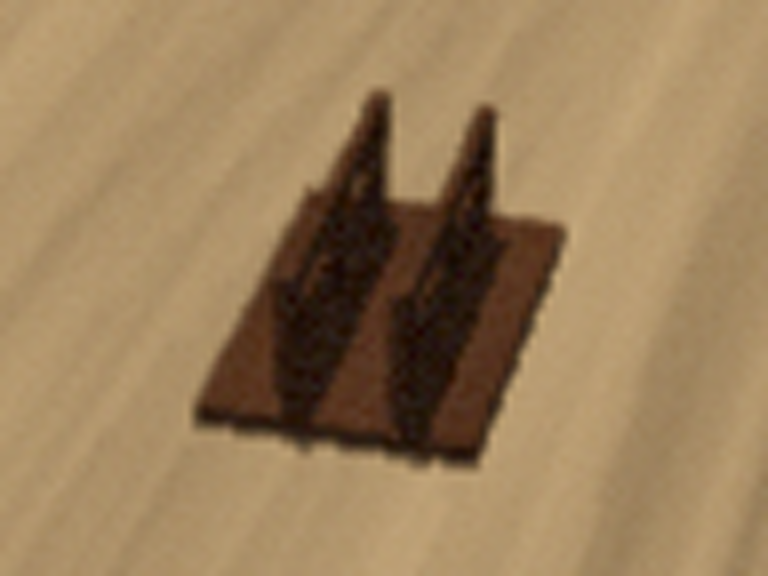

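Both crops agree. The larger grey tub has a white lid and a wooden grip between two lugs, with the keeper bar at the back (towards the robot). Next I'll fit the poses.

```bash
cat > fit0.py <<'E'
from h import *
def cv(l,s,o): return [((a+.5)/s-.5+o[0],(b+.5)/s-.5+o[1]) for a,b in l]
def fit(obs,x0,free=0):
    def res(v,full=False):
        R=Ro.from_euler('z',v[2],degrees=True).as_matrix(); out=[]
        for n,P,px in obs:
            out.append(proj(n,np.array(P)@R.T+[v[0],v[1],0])-np.array(px))
        return np.vstack(out).ravel()
    s=least_squares(res,x0,x_scale=[.01,.01,5],loss='soft_l1'); 
    return s.x,res(s.x).reshape(-1,2)
h=.115
L=[(.080,.072,h),(.080,-.072,h),(-.080,-.072,h),(-.080,.072,h)]
G=[(.065,.023,.145),(.065,-.023,.145)]
T=cv([(285,98),(590,182),(510,508),(200,432)],6,(146,140)); S=cv([(125,235),(310,55),(575,170),(405,385)],4,(148,219))
TG=cv([(374,147),(473,173)],6,(146,140)); SG=cv([(203,130),(268,78)],4,(148,219))
for nm,o in(("top",[("top",L,T),("top",G,TG)]),("side",[("side",L,S),("side",G,SG)]),("both",[("top",L,T),("side",L,S),("top",G,TG),("side",G,SG)])):
    v,r=fit(o,[.5,.2,-15]); print("tub",nm,v.round(4)); 
    if nm=="both": print(r.round(1).tolist())
B=[(.055,.085,.01),(.055,-.085,.01),(-.055,-.085,.01),(-.055,.085,.01)]
T=cv([(178,165),(562,157),(572,403),(185,412)],7,(351,140)); S=cv([(197,410),(310,190),(565,228),(480,450)],8,(243,119))
# order: x+y+, x+y-, x-y-, x-y+
for nm,o in(("top",[("top",B,T)]),("side",[("side",B,S)]),("both",[("top",B,T),("side",B,S)])):
    v,r=fit(o,[.5,-.2,0]); print("rack",nm,v.round(4)); 
    if nm=="both": print(r.round(1).tolist())
# others
for q,a,b,z in(("bowl",(283,248),(335,238),.045),):
    print(q,atz("top",a,z),atz("side",b,z))
print("rake",[atz("top",p,.01).round(3) for p in((246,95),(226,135),(251,138),(239,131))])
print("stick",[atz("top",p,.01).round(3) for p in((334,104),(323,151))])
print("smalltub",[atz("top",p,.1).round(3) for p in((120,165),(163,165),(164,210))],"green",[atz("top",p,.1).round(3) for p in((143,264),(200,262),(200,320))])
E
python3 fit0.py
```

```text
tub top [  0.5288   0.2639 -12.5026]
tub side [  0.5274   0.267  -13.4031]
tub both [  0.5281   0.2657 -13.2403]
[[0.6, 0.7], [-0.9, -0.2], [-2.3, 0.2], [-0.4, -0.2], [-0.7, -1.1], [-0.5, -0.9], [-0.1, -0.2], [0.3, -0.8], [-0.1, 0.6], [-0.5, 0.5], [0.8, 0.8], [-0.3, -0.6]]
rack top [ 0.5853 -0.3055  2.8437]
rack side [ 0.5833 -0.3035  3.0245]
rack both [ 0.5845 -0.3051  2.949 ]
[[-0.6, -0.1], [0.2, -0.2], [0.3, 0.7], [-0.3, 0.7], [-0.5, -0.5], [-0.4, -0.3], [0.2, -0.6], [-0.1, -0.0]]
bowl [0.37074819 0.05734676 0.045     ] [0.37490821 0.05066452 0.045     ]
rake [array([0.832, 0.182, 0.01 ]), array([0.707, 0.239, 0.01 ]), array([0.7  , 0.163, 0.01 ]), array([0.721, 0.2  , 0.01 ])]
stick [array([ 0.813, -0.087,  0.01 ]), array([ 0.667, -0.057,  0.01 ])]
smalltub [array([0.594, 0.527, 0.1  ]), array([0.598, 0.406, 0.1  ]), array([0.47 , 0.398, 0.1  ])] green [array([0.317, 0.45 , 0.1  ]), array([0.326, 0.291, 0.1  ]), array([0.165, 0.285, 0.1  ])]
```

```bash
cat > mv.py <<'E'
import sys; from h import *
from plant import ctrl
def go(x,y,z,yaw=None):
    o=ctrl.get_obs(); R=Ro.from_euler('xyz',o["orientation"],degrees=True).as_matrix()
    d=(np.array([x,y,z])-o["tool_pos"])@R*100
    print("t",round(o["clock"],2),"at",o["tool_pos"].round(4),"rpy",o["orientation"].round(2),"F",o["force"].round(1),"open",round(o["opening"]*100,2))
    print("shift cm",d.round(2), "roll rad", None if yaw is None else np.round(np.radians((o["orientation"][2]-yaw+180)%360-180),3))
if len(sys.argv)>3: go(*map(float,sys.argv[1:]))
E
python3 mv.py 0.591 0.251 0.26 -103.2
python3 - <<'E'
from h import *
def cv(l,s,o): return [((a+.5)/s-.5+o[0],(b+.5)/s-.5+o[1]) for a,b in l]
a=cv([(374,147),(473,173)],6,(146,140)); b=cv([(203,130),(268,78)],4,(148,219))
print([atz("top",p,.145).round(4) for p in a],[atz("side",p,.145).round(4) for p in b])
E
```

```text
t 0.9 at [ 0.232  -0.6339  0.2266] rpy [-180.     0.  -159.9] F [ 0.4  0.2 -1.1] open 8.77
shift cm [-64.13  70.76  -3.34] roll rad -0.99
[array([0.5982, 0.2729, 0.145 ]), array([0.5875, 0.2271, 0.145 ])] [array([0.5989, 0.2718, 0.145 ]), array([0.5847, 0.2299, 0.145 ])]
```

>>> jog_arm:
  commands:
    - {"x": -2.9,"y": 3.2,"z": -0.3}
    - {"x": -2.9,"y": 3.2,"z": -0.3}
    - {"x": -2.9,"y": 3.2,"z": -0.3}
    - {"x": -2.9,"y": 3.2,"z": -0.3}
    - {"x": -2.9,"y": 3.2,"z": -0.3}
    - {"x": -2.9,"y": 3.2,"z": -0.3}
    - {"x": -2.9,"y": 3.2,"z": -0.3}
    - {"x": -2.9,"y": 3.2,"z": -0.3}
    - {"x": -2.9,"y": 3.2,"z": -0.3}
    - {"x": -2.9,"y": 3.2,"z": -0.3}
    - {"x": -2.9,"y": 3.2,"z": -0.3}
  gripper: 4

```text
validation failed for argument at $.co...
```

>>> jog_arm:
  commands:
    - {"x": -2.9,"y": 3.2}
    - {"x": -2.9,"y": 3.2}
    - {"x": -2.9,"y": 3.2}
    - {"x": -2.9,"y": 3.2}
    - {"x": -2.9,"y": 3.2}
    - {"x": -2.9,"y": 3.2}
    - {"x": -2.9,"y": 3.2}
    - {"x": -2.9,"y": 3.2}
    - {"x": -2.9,"y": 3.2}
    - {"x": -2.9,"y": 3.2}
    - {"x": -2.9,"y": 3.2}

```text
validation failed for argument at $.co...
```

>>> jog_arm:
  commands:
    - {"roll": -0.14}
    - {"roll": -0.14}
    - {"roll": -0.14}
    - {"roll": -0.14}
    - {"roll": -0.14}
    - {"roll": -0.14}
    - {"roll": -0.15}
    - {"x": 0}

```text
validation failed for argument at $.co...
```

```bash
python3 mv.py 0.592 0.2505 0.124 -103.2
```

```text
t 0.9 at [ 0.232  -0.6339  0.2266] rpy [-180.     0.  -159.9] F [ 0.4  0.2 -1.1] open 8.77
shift cm [-64.2   70.68  10.26] roll rad -0.99
```

The calls were refused. Each row probably needs all four keys.

>>> jog_arm:
  commands:
    - {"x": -2.9,"y": 3.2,"z": -0.3,"roll": 0}
    - {"x": -2.9,"y": 3.2,"z": -0.3,"roll": 0}
    - {"x": -2.9,"y": 3.2,"z": -0.3,"roll": 0}
    - {"x": -2.9,"y": 3.2,"z": -0.3,"roll": 0}
    - {"x": -2.9,"y": 3.2,"z": -0.3,"roll": 0}
    - {"x": -2.9,"y": 3.2,"z": -0.3,"roll": 0}
    - {"x": -2.9,"y": 3.2,"z": -0.3,"roll": 0}
    - {"x": -2.9,"y": 3.2,"z": -0.3,"roll": 0}
    - {"x": -2.9,"y": 3.2,"z": -0.3,"roll": 0}
    - {"x": -2.9,"y": 3.2,"z": -0.3,"roll": 0}
    - {"x": -2.9,"y": 3.2,"z": -0.3,"roll": 0}
  gripper: 4

```text
clock: 2.0
tool_pos: [0.4109, -0.192, 0.2602]
orientation: [-180.0, 0.1, -159.9]
force: [1.6, 0.5, -0.3]
opening: 0.0401
```

>>> jog_arm:
  commands:
    - {"x": -2.9,"y": 3.2,"z": 0,"roll": 0}
    - {"x": -2.9,"y": 3.2,"z": 0,"roll": 0}
    - {"x": -2.9,"y": 3.2,"z": 0,"roll": 0}
    - {"x": -2.9,"y": 3.2,"z": 0,"roll": 0}
    - {"x": -2.9,"y": 3.2,"z": 0,"roll": 0}
    - {"x": -2.9,"y": 3.2,"z": 0,"roll": 0}
    - {"x": -2.9,"y": 3.2,"z": 0,"roll": 0}
    - {"x": -2.9,"y": 3.2,"z": 0,"roll": 0}
    - {"x": -2.9,"y": 3.2,"z": 0,"roll": 0}
    - {"x": -2.9,"y": 3.2,"z": 0,"roll": 0}
    - {"x": -2.9,"y": 3.2,"z": 0,"roll": 0}

```text
clock: 3.1
tool_pos: [0.5896, 0.2483, 0.2597]
orientation: [180.0, 0.0, -159.9]
force: [0.9, -0.8, -0.1]
opening: 0.0398
```

>>> jog_arm:
  commands:
    - {"x": 0,"y": 0,"z": 0,"roll": -0.14}
    - {"x": 0,"y": 0,"z": 0,"roll": -0.14}
    - {"x": 0,"y": 0,"z": 0,"roll": -0.14}
    - {"x": 0,"y": 0,"z": 0,"roll": -0.14}
    - {"x": 0,"y": 0,"z": 0,"roll": -0.14}
    - {"x": 0,"y": 0,"z": 0,"roll": -0.14}
    - {"x": 0,"y": 0,"z": 0,"roll": -0.15}
    - {"x": 0,"y": 0,"z": 0,"roll": 0}

```text
clock: 3.9
tool_pos: [0.5892, 0.2465, 0.2596]
orientation: [-180.0, 0.0, -103.0]
force: [-0.6, -1.2, -0.5]
opening: 0.0402
```

```bash
python3 mv.py 0.592 0.2505 0.124 -103.2; python3 - <<'E'
from plant import ctrl
print(ctrl.get_obs()["joint_pos"].round(1))
E
```

```text
t 3.9 at [0.5892 0.2465 0.2596] rpy [-180.      0.   -103.04] F [-0.6 -1.2 -0.5] open 4.02
shift cm [-0.45 -0.19 13.56] roll rad 0.003
[ 40.2  16.1  -1.4   0.  -72.5 -53.2]
```

>>> jog_arm:
  commands:
    - {"x": -0.45,"y": -0.2,"z": 2,"roll": 0}
    - {"x": 0,"y": 0,"z": 3,"roll": 0}
    - {"x": 0,"y": 0,"z": 3,"roll": 0}
    - {"x": 0,"y": 0,"z": 2.5,"roll": 0}
    - {"x": 0,"y": 0,"z": 0,"roll": 0}

```text
clock: 4.4
tool_pos: [0.5901, 0.2492, 0.1508]
orientation: [179.7, -0.3, -103.5]
force: [-0.2, 0.1, -0.5]
opening: 0.0397
```

```bash
python3 - <<'E'
from h import *
from plant import ctrl
for n,c,h,f in(("side",(215,255),50,6),("top",(212,180),50,6)):
    s=ctrl.snapshot(n); crop(s["image"][:,:,::-1].copy(),f"pics/{n}2.png",c,h,f)
E
python3 mv.py 0.592 0.2505 0.124 -103.2
```

```text
pics/side2.png offset 149 205
pics/top2.png offset 146 130
t 4.5 at [0.5924 0.2504 0.1551] rpy [-1.7999e+02 -4.0000e-02 -1.0330e+02] F [0.3 0.2 1.2] open 4.01
shift cm [-0.    0.04  3.11] roll rad -0.002
```

View pics/side2.png

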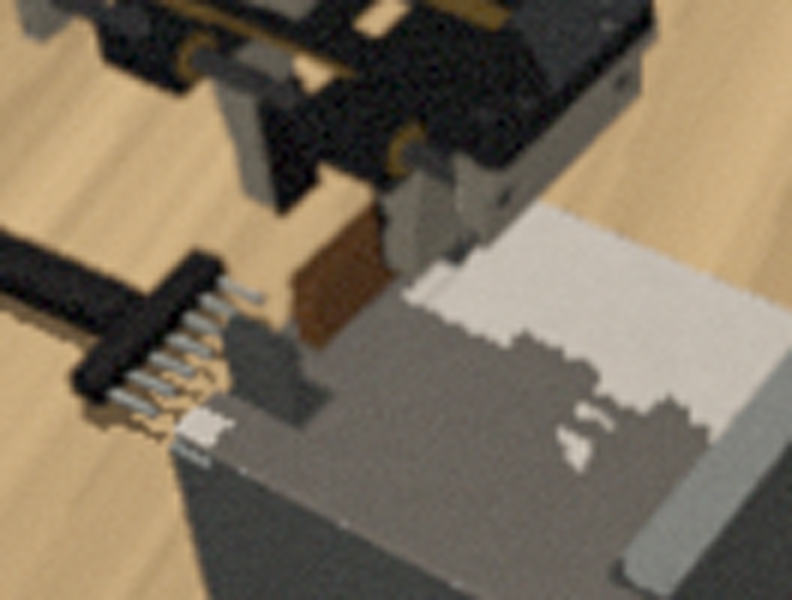

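View pics/top2.png

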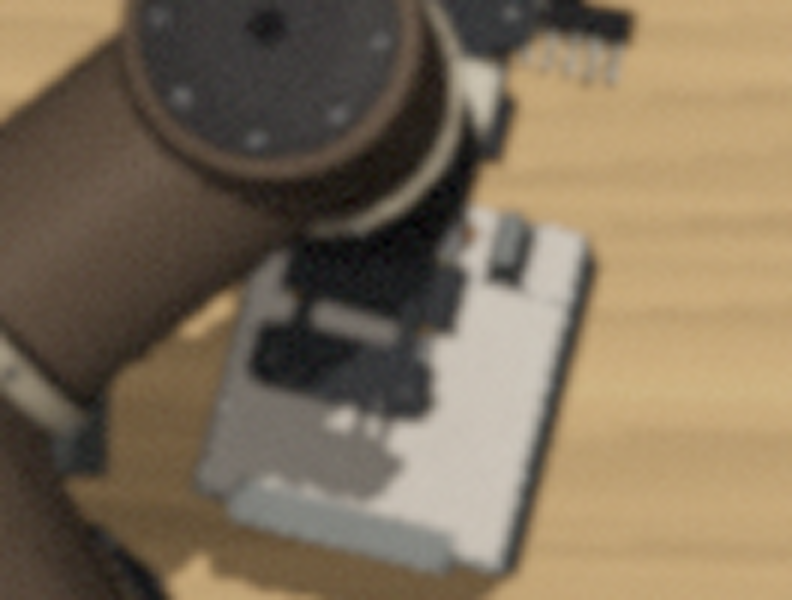

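The side crop shows the fin (340,270) lying between the front finger (265,190) and the back finger (415,265). I'll descend and close.

>>> jog_arm:
  commands:
    - {"x": 0,"y": 0,"z": 1,"roll": 0}
    - {"x": 0,"y": 0,"z": 1,"roll": 0}
    - {"x": 0,"y": 0,"z": 1.1,"roll": 0}
    - {"x": 0,"y": 0,"z": 0,"roll": 0}

```text
clock: 4.9
tool_pos: [0.5911, 0.2498, 0.1217]
orientation: [179.9, -0.1, -103.2]
force: [0.3, -0.0, 0.2]
opening: 0.0399
```

>>> jog_arm:
  commands:
    - {"x": 0,"y": 0,"z": 0,"roll": 0}
    - {"x": 0,"y": 0,"z": 0,"roll": 0}
    - {"x": 0,"y": 0,"z": 0,"roll": 0}
    - {"x": 0,"y": 0,"z": 0,"roll": 0}
    - {"x": 0,"y": 0,"z": 0,"roll": 0}
    - {"x": 0,"y": 0,"z": 0,"roll": 0}
  gripper: 0

```text
clock: 5.5
tool_pos: [0.5924, 0.2505, 0.124]
orientation: [-180.0, 0.0, -103.2]
force: [1.4, -0.1, 1.0]
opening: 0.0095
```

>>> jog_arm:
  commands:
    - {"x": 0,"y": 0.06,"z": -0.31,"roll": 0}
    - {"x": 0,"y": 0.07,"z": -0.31,"roll": 0}
    - {"x": 0,"y": 0.06,"z": -0.31,"roll": 0}
    - {"x": 0,"y": 0.07,"z": -0.32,"roll": 0}
    - {"x": 0,"y": 0.09,"z": -0.31,"roll": 0}
    - {"x": 0,"y": 0.09,"z": -0.31,"roll": 0}
    - {"x": 0,"y": 0.09,"z": -0.31,"roll": 0}
    - {"x": 0,"y": 0.09,"z": -0.3,"roll": 0}
    - {"x": 0,"y": 0,"z": 0,"roll": 0}

```text
clock: 6.4
tool_pos: [0.5861, 0.252, 0.1489]
orientation: [-180.0, 0.0, -103.2]
force: [0.4, -0.1, -8.7]
opening: 0.0115
```

```bash
python3 - <<'E'
from h import *
from plant import ctrl
for n,c,h,f in(("side",(230,265),66,6),):
    s=ctrl.snapshot(n); crop(s["image"][:,:,::-1].copy(),f"pics/{n}3.png",c,66,4)
E
python3 mv.py 0.592 0.2505 0.124 -103.2
```

```text
pics/side3.png offset 142 199
t 6.45 at [0.5862 0.2519 0.1486] rpy [-1.7998e+02  2.0000e-02 -1.0318e+02] F [ 1.4  0.  -8.5] open 1.16
shift cm [ 0.01 -0.6   2.46] roll rad 0.0
```

View pics/side3.png

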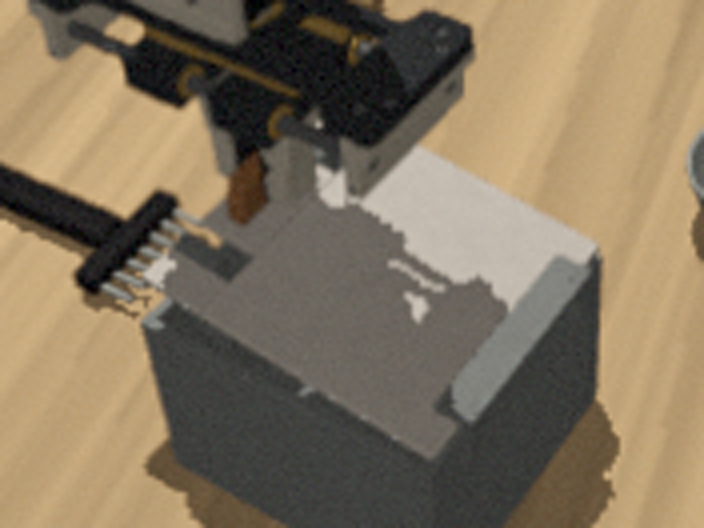

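>>> jog_arm:
  commands:
    - {"x": 0,"y": 0.12,"z": -0.3,"roll": 0}
    - {"x": 0,"y": 0.12,"z": -0.3,"roll": 0}
    - {"x": 0,"y": 0.12,"z": -0.3,"roll": 0}
    - {"x": 0,"y": 0.12,"z": -0.3,"roll": 0}
    - {"x": 0,"y": 0.14,"z": -0.29,"roll": 0}
    - {"x": 0,"y": 0.14,"z": -0.29,"roll": 0}
    - {"x": 0,"y": 0.14,"z": -0.29,"roll": 0}
    - {"x": 0,"y": 0.14,"z": -0.29,"roll": 0}
    - {"x": 0,"y": 0.14,"z": -0.25,"roll": 0}
    - {"x": 0,"y": 0.14,"z": -0.25,"roll": 0}
    - {"x": 0,"y": 0,"z": 0,"roll": 0}

```text
clock: 7.55
tool_pos: [0.5732, 0.2549, 0.1774]
orientation: [-180.0, 0.0, -103.2]
force: [2.9, -1.8, -7.0]
opening: 0.0155
```

```bash
python3 - <<'E'
from h import *
from plant import ctrl
s=ctrl.snapshot("side"); crop(s["image"][:,:,::-1].copy(),f"pics/side4.png",(230,255),66,4)
E
python3 mv.py 0.592 0.2505 0.124 -103.2
```

```text
pics/side4.png offset 142 189
t 7.6 at [0.5733 0.2549 0.1772] rpy [-1.7998e+02  2.0000e-02 -1.0317e+02] F [ 4.2 -0.7 -7.4] open 1.48
shift cm [ 0.   -1.92  5.32] roll rad 0.0
```

View pics/side4.png

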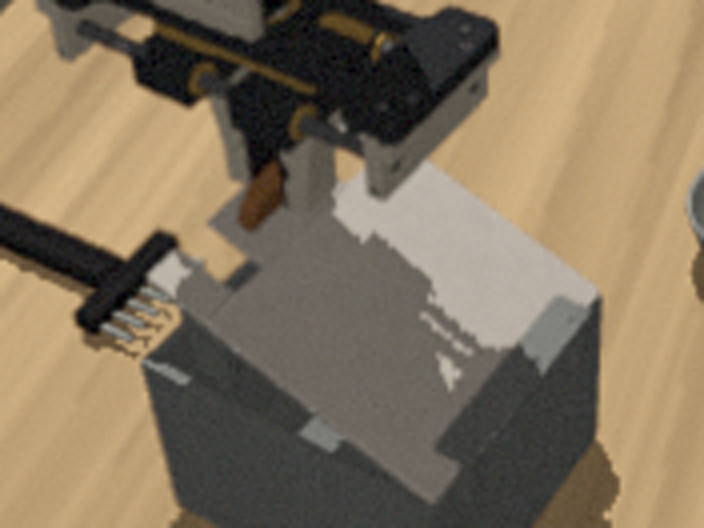

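>>> jog_arm:
  commands:
    - {"x": 0,"y": -0.28,"z": -0.1,"roll": 0}
    - {"x": 0,"y": -0.28,"z": -0.1,"roll": 0}
    - {"x": 0,"y": -0.28,"z": -0.1,"roll": 0}
    - {"x": 0,"y": -0.28,"z": -0.1,"roll": 0}
    - {"x": 0,"y": -0.28,"z": -0.1,"roll": 0}
    - {"x": 0,"y": -0.28,"z": -0.1,"roll": 0}
    - {"x": 0,"y": -0.28,"z": -0.1,"roll": 0}
    - {"x": 0,"y": -0.28,"z": -0.1,"roll": 0}
    - {"x": 0,"y": -0.28,"z": -0.1,"roll": 0}
    - {"x": 0,"y": -0.28,"z": -0.1,"roll": 0}
    - {"x": 0,"y": 0,"z": 0,"roll": 0}

```text
clock: 8.7
tool_pos: [0.601, 0.2484, 0.1872]
orientation: [-180.0, 0.0, -103.2]
force: [0.2, -0.2, -5.2]
opening: 0.011
```

```bash
python3 - <<'E'
from h import *
from plant import ctrl
s=ctrl.snapshot("side"); crop(s["image"][:,:,::-1].copy(),f"pics/side5.png",(230,255),66,4)
E
python3 mv.py 0.592 0.2505 0.124 -103.2
```

```text
pics/side5.png offset 142 189
t 8.75 at [0.6007 0.2484 0.187 ] rpy [-1.8000e+02  1.0000e-02 -1.0319e+02] F [-0.6  0.  -5.3] open 1.08
shift cm [-0.    0.89  6.3 ] roll rad 0.0
```

View pics/side5.png

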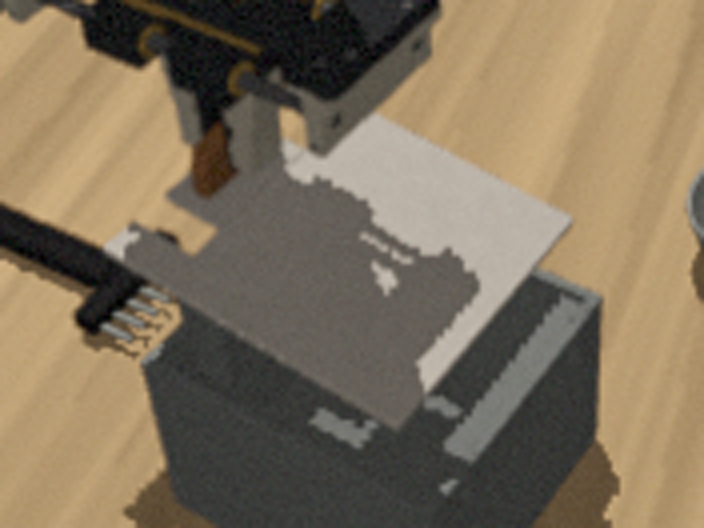

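>>> jog_arm:
  commands:
    - {"x": 0,"y": 0,"z": -0.5,"roll": 0}
    - {"x": 0,"y": 0,"z": -1,"roll": 0}
    - {"x": 0,"y": 0,"z": -1.5,"roll": 0}
    - {"x": 0,"y": 0,"z": -1.5,"roll": 0}
    - {"x": 0,"y": 0,"z": -1.5,"roll": 0}
    - {"x": 0,"y": 0,"z": -1,"roll": 0}
    - {"x": 0,"y": 0,"z": -0.5,"roll": 0}
    - {"x": 0,"y": 0,"z": 0,"roll": 0}

```text
clock: 9.55
tool_pos: [0.6007, 0.2486, 0.2629]
orientation: [-180.0, 0.1, -103.2]
force: [-0.5, 0.7, -5.5]
opening: 0.0112
```

```bash
python3 - <<'E'
from h import *
from plant import ctrl
s=ctrl.snapshot("side"); crop(s["image"][:,:,::-1].copy(),f"pics/side6.png",(230,245),66,4)
E
python3 mv.py 0.595 -0.06 0.26 -90
```

```text
pics/side6.png offset 142 179
t 9.6 at [0.6004 0.2485 0.262 ] rpy [ 1.8000e+02  1.0000e-02 -1.0318e+02] F [ 0.1  0.2 -7.1] open 1.11
shift cm [30.16 -6.51  0.19] roll rad -0.23
```

View pics/side6.png

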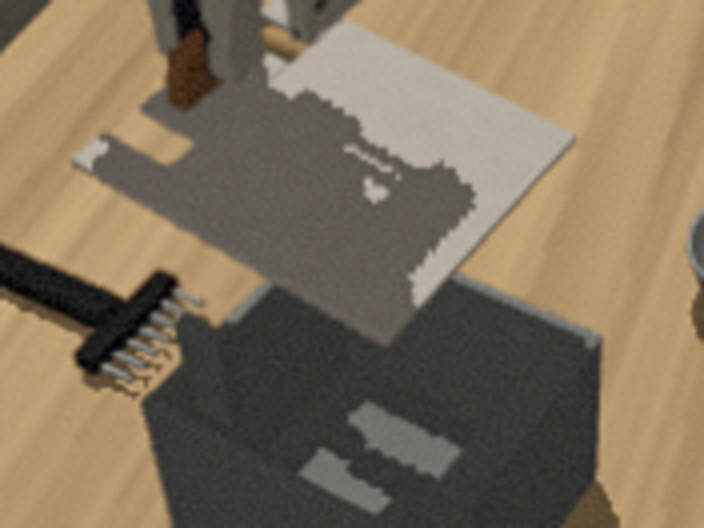

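>>> jog_arm:
  commands:
    - {"x": 1,"y": -0.2,"z": 0,"roll": 0}
    - {"x": 2,"y": -0.4,"z": 0,"roll": 0}
    - {"x": 3,"y": -0.6,"z": 0,"roll": 0}
    - {"x": 3,"y": -0.7,"z": 0,"roll": 0}
    - {"x": 3,"y": -0.7,"z": 0,"roll": 0}
    - {"x": 3,"y": -0.7,"z": 0,"roll": 0}
    - {"x": 3,"y": -0.7,"z": 0,"roll": 0}
    - {"x": 3,"y": -0.7,"z": 0,"roll": 0}
    - {"x": 3,"y": -0.7,"z": 0,"roll": 0}
    - {"x": 3,"y": -0.6,"z": 0,"roll": 0}
    - {"x": 2,"y": -0.4,"z": 0,"roll": 0}
    - {"x": 1.1,"y": -0.1,"z": 0,"roll": 0}

```text
clock: 10.8
tool_pos: [0.5941, -0.0623, 0.2616]
orientation: [180.0, -0.0, -103.3]
force: [0.4, 0.4, -6.2]
opening: 0.0109
```

>>> jog_arm:
  commands:
    - {"x": 0,"y": 0,"z": 0,"roll": -0.06}
    - {"x": 0,"y": 0,"z": 0,"roll": -0.06}
    - {"x": 0,"y": 0,"z": 1,"roll": -0.06}
    - {"x": 0,"y": 0,"z": 2,"roll": -0.05}
    - {"x": 0,"y": 0,"z": 3,"roll": 0}
    - {"x": 0,"y": 0,"z": 3,"roll": 0}
    - {"x": 0,"y": 0,"z": 3,"roll": 0}
    - {"x": 0,"y": 0,"z": 3,"roll": 0}
    - {"x": 0,"y": 0,"z": 2,"roll": 0}
    - {"x": 0,"y": 0,"z": 1,"roll": 0}
    - {"x": 0,"y": 0,"z": 0,"roll": 0}

```text
clock: 11.9
tool_pos: [0.5942, -0.0598, 0.0807]
orientation: [179.9, -0.0, -90.0]
force: [0.9, 0.0, -5.2]
opening: 0.0112
```

```bash
python3 - <<'E'
from h import *
from plant import ctrl
s=ctrl.snapshot("side"); crop(s["image"][:,:,::-1].copy(),f"pics/side7.png",(250,200),66,4)
s=ctrl.snapshot("top"); cv2.imwrite(f"pics/top7.png",s["image"][:,:,::-1])
E
python3 mv.py 0.595 -0.06 0.022 -90
```

```text
pics/side7.png offset 162 134
t 12.0 at [ 0.5958 -0.0596  0.0829] rpy [-1.7994e+02 -1.0000e-02 -8.9980e+01] F [ 0.9 -0.7 -4.8] open 1.1
shift cm [0.04 0.08 6.09] roll rad 0.0
```

View pics/side7.png

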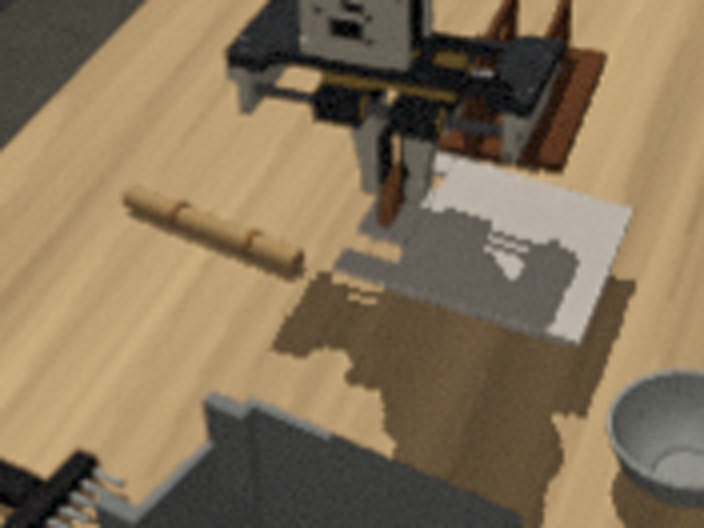

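View pics/top7.png

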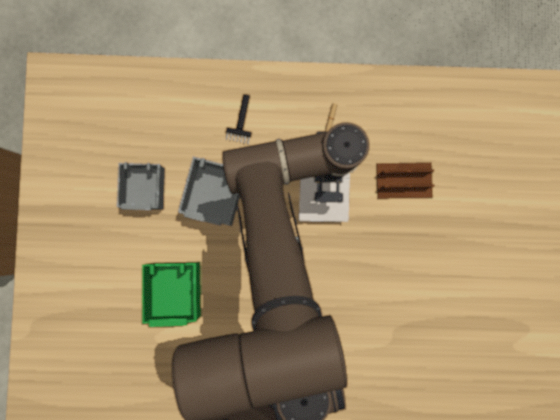

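>>> jog_arm:
  commands:
    - {"x": 0,"y": 0,"z": 1.5,"roll": 0}
    - {"x": 0,"y": 0,"z": 1.5,"roll": 0}
    - {"x": 0,"y": 0,"z": 1,"roll": 0}
    - {"x": 0,"y": 0,"z": 0.5,"roll": 0}
    - {"x": 0,"y": 0,"z": 0.4,"roll": 0}
    - {"x": 0,"y": 0,"z": 0.3,"roll": 0}
    - {"x": 0,"y": 0,"z": 0,"roll": 0}
    - {"x": 0,"y": 0,"z": 0,"roll": 0}

```text
clock: 12.8
tool_pos: [0.5957, -0.0594, 0.0305]
orientation: [-179.9, 0.0, -90.0]
force: [1.2, -0.2, -3.8]
opening: 0.0096
```

>>> jog_arm:
  commands:
    - {"x": 0,"y": 0,"z": 0.2,"roll": 0}
    - {"x": 0,"y": 0,"z": 0.2,"roll": 0}
    - {"x": 0,"y": 0,"z": 0.1,"roll": 0}
    - {"x": 0,"y": 0,"z": 0,"roll": 0}
    - {"x": 0,"y": 0,"z": 0,"roll": 0}

```text
clock: 13.3
tool_pos: [0.596, -0.0594, 0.0257]
orientation: [-179.9, -0.0, -90.0]
force: [2.6, -0.2, 3.9]
opening: 0.0098
```

>>> jog_arm:
  commands:
    - {"x": 0,"y": 0,"z": 0,"roll": 0}
    - {"x": 0,"y": 0,"z": 0,"roll": 0}
    - {"x": 0,"y": 0,"z": 0,"roll": 0}
    - {"x": 0,"y": 0,"z": 0,"roll": 0}
    - {"x": 0,"y": 0,"z": -1,"roll": 0}
    - {"x": 0,"y": 0,"z": -2,"roll": 0}
    - {"x": 0,"y": 0,"z": -3,"roll": 0}
    - {"x": 0,"y": 0,"z": -3,"roll": 0}
    - {"x": 0,"y": 0,"z": -2,"roll": 0}
    - {"x": 0,"y": 0,"z": 0,"roll": 0}
  gripper: 3

```text
clock: 14.3
tool_pos: [0.5972, -0.0593, 0.1393]
orientation: [-179.6, 0.0, -90.0]
force: [0.6, 0.0, 0.2]
opening: 0.0301
```

>>> jog_arm:
  commands:
    - {"x": 0,"y": 0,"z": 0,"roll": 0.14}
    - {"x": 0,"y": 0,"z": 0,"roll": 0.14}
    - {"x": 0,"y": 0,"z": 0,"roll": 0.14}
    - {"x": 0,"y": 0,"z": 0,"roll": 0.14}
    - {"x": 0,"y": 0,"z": 0,"roll": 0.14}
    - {"x": 0,"y": 0,"z": 0,"roll": 0.14}
    - {"x": 0,"y": 0,"z": 0,"roll": 0.14}
    - {"x": 0,"y": 0,"z": 0,"roll": 0.14}
    - {"x": 0,"y": 0,"z": 0,"roll": 0.14}
    - {"x": 0,"y": 0,"z": 0,"roll": 0.14}
    - {"x": 0,"y": 0,"z": 0,"roll": 0.14}
    - {"x": 0,"y": 0,"z": 0,"roll": 0.03}
  gripper: 8

```text
clock: 15.5
tool_pos: [0.5948, -0.0594, 0.1348]
orientation: [180.0, -0.0, 179.9]
force: [0.4, -0.5, 0.7]
opening: 0.0798
```

```bash
python3 - <<'E'
from h import *
from plant import ctrl
s=ctrl.snapshot("side"); crop(s["image"][:,:,::-1].copy(),f"pics/side8.png",(265,200),66,4)
s=ctrl.snapshot("top"); crop(s["image"][:,:,::-1].copy(),f"pics/top8.png",(325,175),50,6)
E
python3 mv.py 0.595 -0.06 0.022 -180
```

```text
pics/side8.png offset 177 134
pics/top8.png offset 259 125
t 15.6 at [ 0.5949 -0.0595  0.1349] rpy [-1.8000e+02 -2.0000e-02 -1.7982e+02] F [ 0.5  0.2 -0.7] open 7.98
shift cm [-1.000e-02 -5.000e-02  1.129e+01] roll rad 0.003
```

View pics/side8.png

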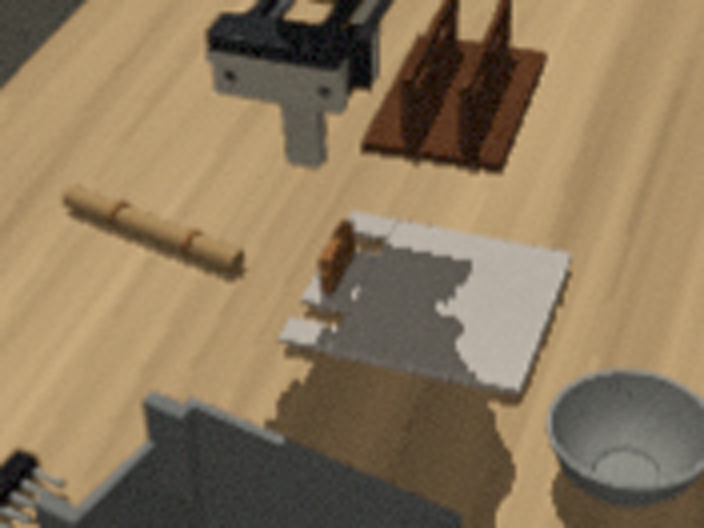

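View pics/top8.png

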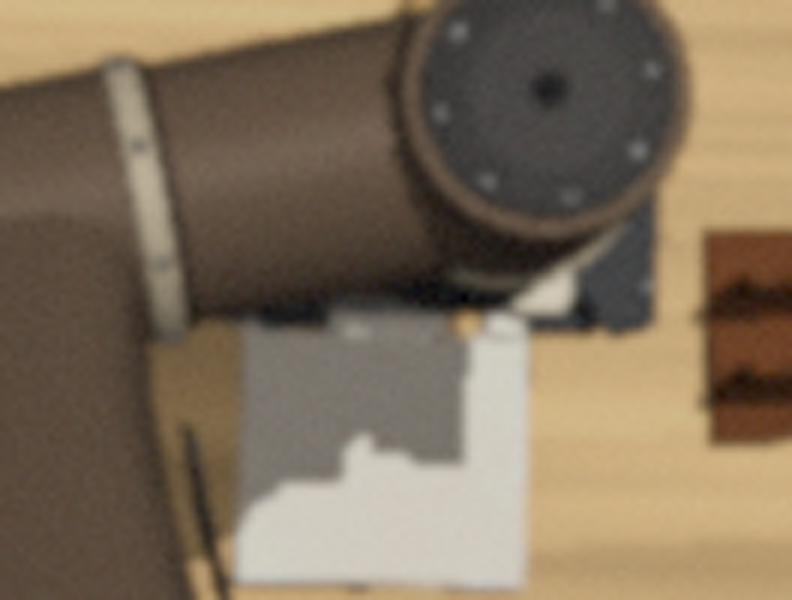

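The lid lies flat, grip side up (side crop: fin at (337,257), back corners at (518,388) and (570,255)). Next I'll measure its pose.

```bash
python3 - <<'E'
from h import *
def cv(l,s,o): return [((a+.5)/s-.5+o[0],(b+.5)/s-.5+o[1]) for a,b in l]
h=.013
L=[(.080,.072,h),(.080,-.072,h),(-.080,-.072,h),(-.080,.072,h)]
G=[(.065,.023,h+.03),(.065,-.023,h+.03)]
S=cv([(281,338),(355,212),(571,255),(519,386)],4,(177,134)); T=cv([(527,582),(235,582)],6,(259,125))
SG=cv([(323,262),(348,225)],4,(177,134))
for nm,obs in (("side",[("side",L,S),("side",G,SG)]),("both",[("side",L,S),("side",G,SG),("top",L[2:],T)])):
    def res(v):
        R=Ro.from_euler('z',v[2],degrees=True).as_matrix()
        return np.vstack([proj(n,np.array(P)@R.T+[v[0],v[1],0])-np.array(px) for n,P,px in obs]).ravel()
    s=least_squares(res,[.53,-.06,0],x_scale=[.01,.01,5],loss='soft_l1'); v=s.x
    R=Ro.from_euler('z',v[2],degrees=True).as_matrix()
    print(nm,v.round(4),"grip",(R@[.065,0,0]+[v[0],v[1],0]).round(4)); print(res(v).reshape(-1,2).round(1).tolist())
E
```

```text
side [ 0.5304 -0.0573  0.2653] grip [ 0.5954 -0.057   0.    ]
[[-0.8, 0.1], [-0.8, -0.1], [0.5, -0.2], [0.4, 1.1], [0.4, -0.2], [0.0, -1.1]]
both [ 0.531  -0.0578  0.6009] grip [ 0.596  -0.0571  0.    ]
[[-0.8, 0.1], [-1.2, -0.1], [0.2, -0.5], [0.4, 0.8], [0.3, -0.3], [-0.2, -1.1], [-0.5, 0.9], [0.4, 0.1]]
```

>>> jog_arm:
  commands:
    - {"x": -0.1,"y": 0.2,"z": 2,"roll": 0}
    - {"x": 0,"y": 0,"z": 3,"roll": 0}
    - {"x": 0,"y": 0,"z": 2.5,"roll": 0}
    - {"x": 0,"y": 0,"z": 2,"roll": 0}
    - {"x": 0,"y": 0,"z": 1,"roll": 0}
    - {"x": 0,"y": 0,"z": 0.7,"roll": 0}
    - {"x": 0,"y": 0,"z": 0.5,"roll": 0}
    - {"x": 0,"y": 0,"z": 0,"roll": 0}
    - {"x": 0,"y": 0,"z": 0,"roll": 0}

```text
clock: 16.5
tool_pos: [0.5967, -0.0574, 0.0187]
orientation: [180.0, 0.1, -179.9]
force: [0.1, -0.3, 0.3]
opening: 0.08
```

```bash
python3 - <<'E'
from h import *
from plant import ctrl
s=ctrl.snapshot("side"); crop(s["image"][:,:,::-1].copy(),f"pics/side9.png",(265,200),50,6)
E
python3 mv.py 0.596 -0.0575 0.018 -180
```

```text
pics/side9.png offset 199 150
t 16.55 at [ 0.5967 -0.0574  0.0188] rpy [ 1.7999e+02  8.0000e-02 -1.7993e+02] F [-0.3  0.4 -0.2] open 7.98
shift cm [ 0.07 -0.01  0.08] roll rad 0.001
```

View pics/side9.png

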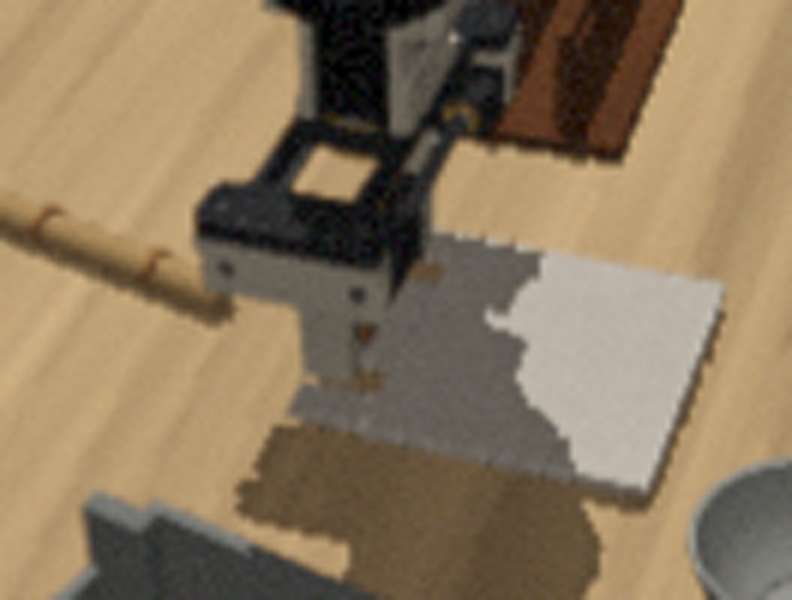

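>>> jog_arm:
  commands:
    - {"x": 0.07,"y": 0,"z": 0,"roll": 0}
    - {"x": 0,"y": 0,"z": 0,"roll": 0}
    - {"x": 0,"y": 0,"z": 0,"roll": 0}
    - {"x": 0,"y": 0,"z": 0,"roll": 0}
    - {"x": 0,"y": 0,"z": 0,"roll": 0}
    - {"x": 0,"y": 0,"z": 0,"roll": 0}
  gripper: 5.0

```text
clock: 17.15
tool_pos: [0.5956, -0.0577, 0.0181]
orientation: [-180.0, 0.0, -179.9]
force: [1.8, -2.9, 2.7]
opening: 0.0515
```

>>> jog_arm:
  commands:
    - {"x": 0,"y": 0,"z": -0.3,"roll": 0}
    - {"x": 0,"y": 0,"z": -0.5,"roll": 0}
    - {"x": 0,"y": 0,"z": -0.5,"roll": 0}
    - {"x": 0,"y": 0,"z": -0.5,"roll": 0}
    - {"x": 0,"y": 0,"z": -0.5,"roll": 0}
    - {"x": 0,"y": 0,"z": -0.5,"roll": 0}
    - {"x": 0,"y": 0,"z": -0.5,"roll": 0}
    - {"x": 0,"y": 0,"z": -0.5,"roll": 0}
    - {"x": 0,"y": 0,"z": -0.5,"roll": 0}
    - {"x": 0,"y": 0,"z": -0.5,"roll": 0}

```text
clock: 18.15
tool_pos: [0.5955, -0.0574, 0.0664]
orientation: [180.0, 0.0, -180.0]
force: [-0.9, 0.1, -5.4]
opening: 0.0515
```

```bash
python3 - <<'E'
from h import *
from plant import ctrl
s=ctrl.snapshot("side"); crop(s["image"][:,:,::-1].copy(),f"pics/side10.png",(265,190),50,6)
E
python3 mv.py 0.596 -0.0575 0.018 -180
```

```text
pics/side10.png offset 199 140
t 18.2 at [ 0.596  -0.0574  0.0673] rpy [ 1.8000e+02  7.0000e-02 -1.7994e+02] F [-0.6  0.4 -3.3] open 5.12
shift cm [ 0.01 -0.01  4.93] roll rad 0.001
```

View pics/side10.png

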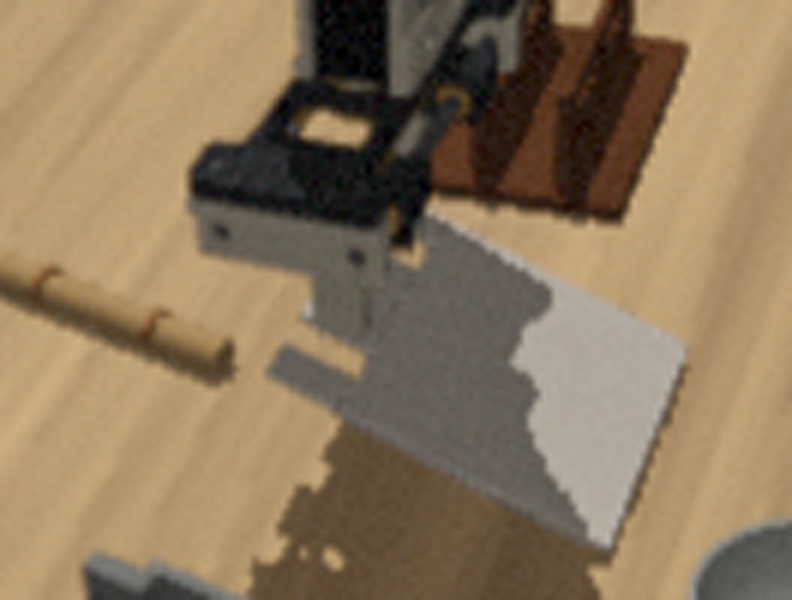

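>>> jog_arm:
  commands:
    - {"x": 0,"y": 0,"z": -0.8,"roll": 0}
    - {"x": 0,"y": 0,"z": -1,"roll": 0}
    - {"x": 0,"y": 0,"z": -1.2,"roll": 0}
    - {"x": 0,"y": 0,"z": -1.5,"roll": 0}
    - {"x": 0,"y": 0,"z": -2,"roll": 0}
    - {"x": 0,"y": 0,"z": -2,"roll": 0}
    - {"x": 0,"y": 0,"z": -2,"roll": 0}
    - {"x": 0,"y": 0,"z": -2,"roll": 0}
    - {"x": 0,"y": 0,"z": -2,"roll": 0}
    - {"x": 0,"y": 0,"z": -1.5,"roll": 0}
    - {"x": 0,"y": 0,"z": -1,"roll": 0}
    - {"x": 0,"y": 0,"z": 0,"roll": 0}

```text
clock: 19.4
tool_pos: [0.5962, -0.0574, 0.238]
orientation: [180.0, 0.2, -179.9]
force: [-0.4, 0.7, -5.8]
opening: 0.0514
```

```bash
python3 - <<'E'
from h import *
from plant import ctrl
s=ctrl.snapshot("side"); crop(s["image"][:,:,::-1].copy(),f"pics/side11.png",(265,170),66,4)
E
python3 mv.py 0.60 -0.305 0.24 -177
```

```text
pics/side11.png offset 177 104
t 19.45 at [ 0.5955 -0.0573  0.2365] rpy [ 1.7997e+02  6.0000e-02 -1.7996e+02] F [-0.9 -1.2 -6.3] open 5.14
shift cm [ -0.43 -24.77  -0.36] roll rad -0.052
```

View pics/side11.png

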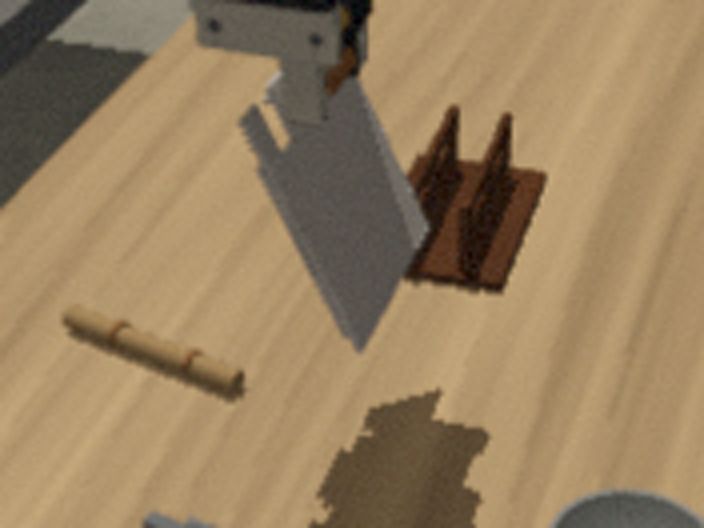

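```bash
cat > tilt.py <<'E'
from h import *
def cv(l,s,o): return [((a+.5)/s-.5+o[0],(b+.5)/s-.5+o[1]) for a,b in l]
def tilt(n,px,pts,stud,yaw,b0=65):
    P=np.array(pts)-[.065,0,.0205]
    def pp(v):
        R=Ro.from_euler('z',yaw,degrees=True)*Ro.from_euler('y',-v[0],degrees=True)
        return R.apply(P)+[stud[0],stud[1]+v[2],stud[2]+v[1]]
    f=lambda v:np.r_[(proj(n,pp(v))-np.array(px)).ravel(),v[1]/.003,v[2]/.003]
    s=least_squares(f,[b0,0,0],x_scale=[5,.003,.003]); print("front-up tilt",s.x[0].round(1),"dz,dy mm",(s.x[1:]*1e3).round(1),"res",s.fun[:-2].round(1))
    R=Ro.from_euler('z',yaw,degrees=True)*Ro.from_euler('y',-s.x[0],degrees=True)
    print("back edge mid",(R.apply(np.array([-.08,0,0])-[.065,0,.0205])+stud+[0,s.x[2],s.x[1]]).round(4))
E
python3 - <<'E'
from tilt import *
tilt("side",cv([(360,351),(429,230),(243,120)],4,(177,104)),[(-.08,.072,0),(-.08,-.072,0),(.08,.072,0)],[.5957,-.0575,.250],0.4)
E
```

```text
front-up tilt 65.5 dz,dy mm [-0.4 -0.8] res [-0.1  0.6  0.2 -0.4 -0.4 -0.3]
back edge mid [ 0.5543 -0.0586  0.1091]
```

>>> jog_arm:
  commands:
    - {"x": -0.2,"y": -0.8,"z": 0,"roll": 0}
    - {"x": -0.2,"y": -1.6,"z": 0,"roll": 0}
    - {"x": -0.2,"y": -2.4,"z": 0,"roll": 0}
    - {"x": -0.2,"y": -2.8,"z": 0,"roll": 0}
    - {"x": -0.2,"y": -2.8,"z": 0,"roll": 0}
    - {"x": -0.2,"y": -2.8,"z": 0,"roll": 0}
    - {"x": -0.2,"y": -2.8,"z": 0,"roll": 0}
    - {"x": -0.2,"y": -2.8,"z": 0,"roll": 0}
    - {"x": -0.2,"y": -2.4,"z": 0,"roll": 0}
    - {"x": -0.2,"y": -1.8,"z": 0,"roll": -0.015}
    - {"x": -0.2,"y": -1.1,"z": 0,"roll": -0.015}
    - {"x": 0,"y": -0.5,"z": 0,"roll": -0.015}

```text
clock: 20.65
tool_pos: [0.6173, -0.3057, 0.2344]
orientation: [180.0, -0.1, -177.4]
force: [-0.4, -0.6, -5.3]
opening: 0.0512
```

>>> jog_arm:
  commands:
    - {"x": 0,"y": 0,"z": 0,"roll": 0}
    - {"x": 0,"y": 0,"z": 0,"roll": 0}

```text
clock: 20.85
tool_pos: [0.6176, -0.3034, 0.2354]
orientation: [180.0, -0.1, -177.4]
force: [-0.3, 0.1, -4.6]
opening: 0.0509
```

```bash
python3 - <<'E'
from h import *
from plant import ctrl
s=ctrl.snapshot("side"); crop(s["image"][:,:,::-1].copy(),f"pics/side12.png",(290,130),50,6)
s=ctrl.snapshot("top"); crop(s["image"][:,:,::-1].copy(),f"pics/top12.png",(404,180),50,6)
E
python3 mv.py 0.618 -0.303 0.186 -177
```

```text
pics/side12.png offset 224 80
pics/top12.png offset 338 130
t 20.95 at [ 0.6179 -0.3029  0.2359] rpy [ 1.7999e+02 -1.0000e-02 -1.7735e+02] F [ 0.   1.1 -4.7] open 5.12
shift cm [-0.01 -0.01  4.99] roll rad -0.006
```

View pics/side12.png

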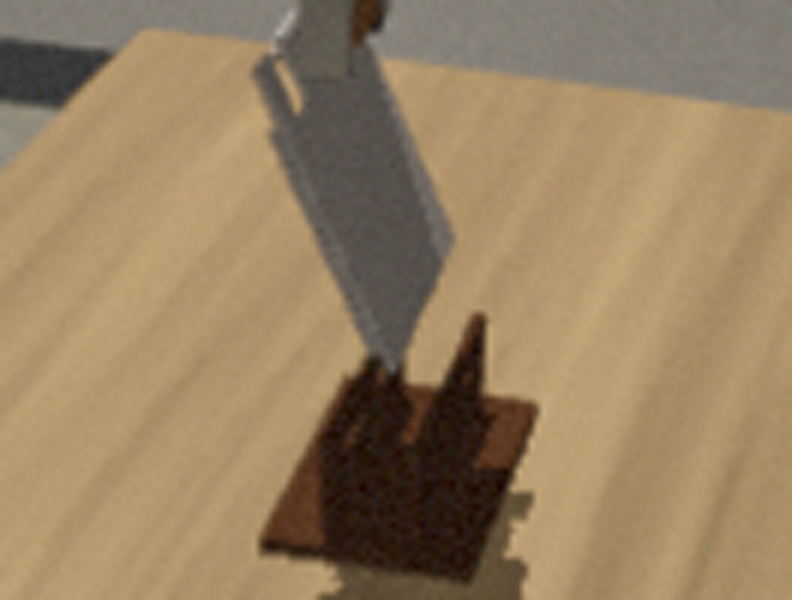

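View pics/top12.png

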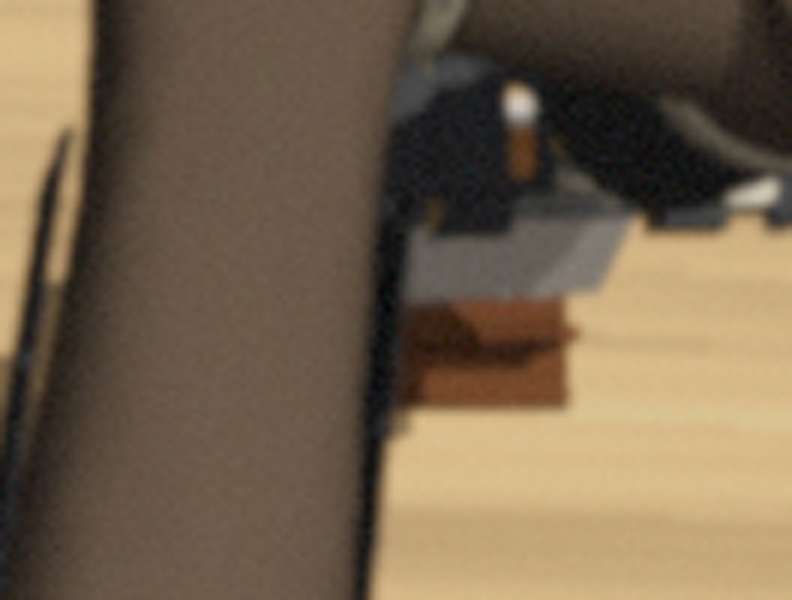

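```bash
python3 - <<'E'
from tilt import *
tilt("side",cv([(393,373),(454,240),(254,66)],6,(224,80)),[(-.08,.072,0),(-.08,-.072,0),(.08,.072,0)],[.6179,-.303,.249],2.8)
R=Ro.from_euler('z',2.95,degrees=True)
for x in(-22,-18,18,22): print(x,R.apply([x/1e3,0,.065])+[.5845,-.305,0], (proj("side",R.apply([x/1e3,.075,.065])+[.5845,-.305,0])[0]-[224,80])*6)
E
```

```text
front-up tilt 65.4 dz,dy mm [-0.7 -0.2] res [-0.4 -0.2  0.4 -0.2 -0.4  0.1]
back edge mid [ 0.5763 -0.3053  0.1079]
-22 [ 0.56252915 -0.30613222  0.065     ] [412.88224051 453.65533502]
-18 [ 0.56652385 -0.30592636  0.065     ] [404.84440097 452.50574148]
18 [ 0.60247615 -0.30407364  0.065     ] [332.9960388  442.26518363]
22 [ 0.60647085 -0.30386778  0.065     ] [325.06820352 441.13912631]
```

>>> jog_arm:
  commands:
    - {"x": 0,"y": 0,"z": 0.7,"roll": -0.005}
    - {"x": 0,"y": 0,"z": 1.2,"roll": 0}
    - {"x": 0,"y": 0,"z": 1.2,"roll": 0}
    - {"x": 0,"y": 0,"z": 1,"roll": 0}
    - {"x": 0,"y": 0,"z": 0.8,"roll": 0}
    - {"x": 0,"y": 0,"z": 0.8,"roll": 0}
    - {"x": 0,"y": 0,"z": 0.6,"roll": 0}
    - {"x": 0,"y": 0,"z": 0,"roll": 0}
    - {"x": 0,"y": 0,"z": 0,"roll": 0}

```text
clock: 21.85
tool_pos: [0.6181, -0.3035, 0.1732]
orientation: [-180.0, 0.0, -177.1]
force: [0.1, -0.2, -4.9]
opening: 0.0513
```

```bash
python3 - <<'E'
from h import *
from plant import ctrl
s=ctrl.snapshot("side"); crop(s["image"][:,:,::-1].copy(),f"pics/side13.png",(290,140),50,6)
E
python3 mv.py 0.574 -0.303 0.173 -177
```

```text
pics/side13.png offset 224 90
t 21.9 at [ 0.6183 -0.3035  0.1734] rpy [-1.7998e+02  4.0000e-02 -1.7708e+02] F [-0.1 -0.1 -5. ] open 5.11
shift cm [4.42 0.28 0.04] roll rad -0.001
```

View pics/side13.png

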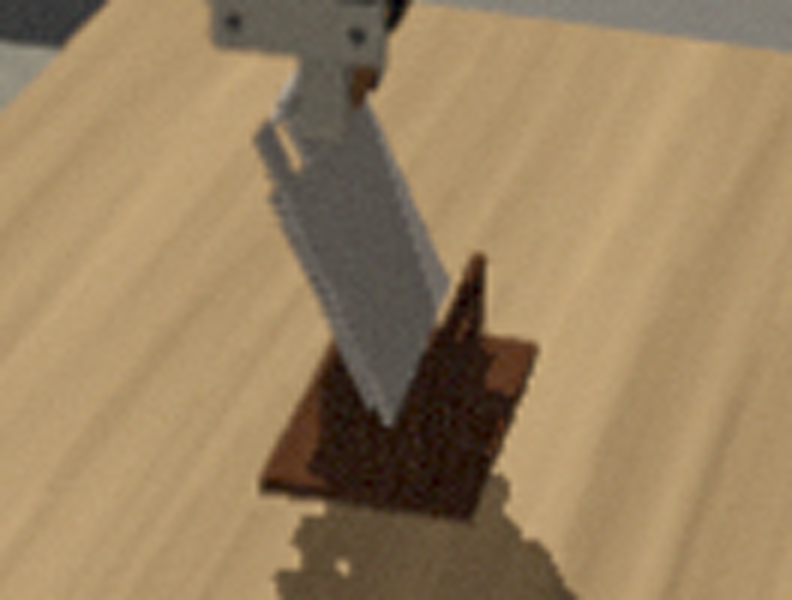

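>>> jog_arm:
  commands:
    - {"x": 0.35,"y": 0,"z": 0,"roll": 0}
    - {"x": 0.35,"y": 0,"z": 0,"roll": 0}
    - {"x": 0.35,"y": 0,"z": 0,"roll": 0}
    - {"x": 0.35,"y": 0,"z": 0,"roll": 0}
    - {"x": 0.35,"y": 0,"z": 0,"roll": 0}
    - {"x": 0.35,"y": 0,"z": 0,"roll": 0}
    - {"x": 0.35,"y": 0,"z": 0,"roll": 0}
    - {"x": 0.35,"y": 0,"z": 0,"roll": 0}
    - {"x": 0.35,"y": 0,"z": 0,"roll": 0}
    - {"x": 0.35,"y": 0,"z": 0,"roll": 0}
    - {"x": 0.35,"y": 0,"z": 0,"roll": 0}
    - {"x": 0.35,"y": 0,"z": 0,"roll": 0}

```text
clock: 23.1
tool_pos: [0.5758, -0.3056, 0.173]
orientation: [-180.0, 0.0, -177.1]
force: [1.6, -0.4, -4.8]
opening: 0.0511
```

```bash
python3 - <<'E'
from h import *
from plant import ctrl
s=ctrl.snapshot("side"); crop(s["image"][:,:,::-1].copy(),f"pics/side14.png",(290,140),50,6)
E
python3 mv.py 0.574 -0.303 0.143 -177
```

```text
pics/side14.png offset 224 90
t 23.15 at [ 0.5753 -0.3055  0.1731] rpy [ 180.    -0.  -177.1] F [ 0.2  0.4 -6.2] open 5.11
shift cm [0.12 0.26 3.01] roll rad -0.002
```

View pics/side14.png

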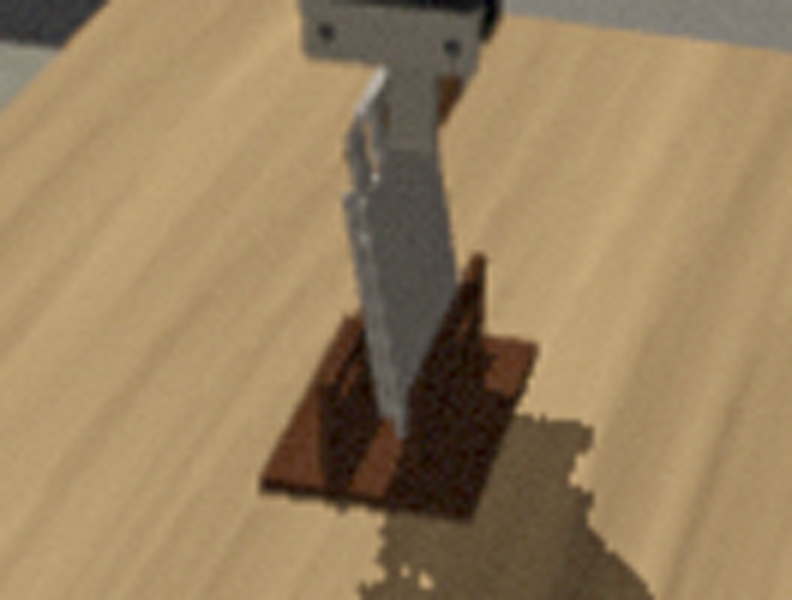

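The rail has turned the lid nearly upright. I'll lower it now.

>>> jog_arm:
  commands:
    - {"x": 0.05,"y": 0,"z": 0.4,"roll": 0}
    - {"x": 0.05,"y": 0,"z": 0.4,"roll": 0}
    - {"x": 0.05,"y": 0,"z": 0.4,"roll": 0}
    - {"x": 0.05,"y": 0,"z": 0.4,"roll": 0}
    - {"x": 0.05,"y": 0,"z": 0.4,"roll": 0}
    - {"x": 0.05,"y": 0,"z": 0.3,"roll": 0}
    - {"x": 0,"y": 0,"z": 0.2,"roll": 0}
    - {"x": 0,"y": 0,"z": 0.2,"roll": 0}
    - {"x": 0,"y": 0,"z": 0,"roll": 0}

```text
clock: 24.05
tool_pos: [0.5729, -0.3056, 0.1456]
orientation: [180.0, -0.0, -177.1]
force: [0.6, 0.6, -5.5]
opening: 0.0513
```

>>> jog_arm:
  commands:
    - {"x": 0,"y": 0,"z": 0.1,"roll": 0}
    - {"x": 0,"y": 0,"z": 0.1,"roll": 0}
    - {"x": 0,"y": 0,"z": 0,"roll": 0}
    - {"x": 0,"y": 0,"z": 0,"roll": 0}

```text
clock: 24.45
tool_pos: [0.5736, -0.3059, 0.1449]
orientation: [-180.0, 0.1, -177.1]
force: [1.3, 0.8, 1.7]
opening: 0.0514
```

>>> jog_arm:
  commands:
    - {"x": 0.2,"y": 0,"z": 0,"roll": 0}
    - {"x": 0.2,"y": 0,"z": 0,"roll": 0}
    - {"x": 0.2,"y": 0,"z": 0,"roll": 0}
    - {"x": 0,"y": 0,"z": 0,"roll": 0}

```text
clock: 24.85
tool_pos: [0.567, -0.3063, 0.1447]
orientation: [-180.0, 0.1, -177.1]
force: [1.3, -0.2, 6.5]
opening: 0.0512
```

```bash
python3 - <<'E'
from h import *
from plant import ctrl
s=ctrl.snapshot("side"); crop(s["image"][:,:,::-1].copy(),f"pics/side15.png",(290,140),50,6)
E
python3 mv.py 0.574 -0.303 0.143 -177
```

```text
pics/side15.png offset 224 90
t 24.9 at [ 0.5672 -0.3063  0.1447] rpy [-1.7996e+02  5.0000e-02 -1.7708e+02] F [1.3 0.  6.1] open 5.1
shift cm [-0.7   0.29  0.17] roll rad -0.001
```

View pics/side15.png

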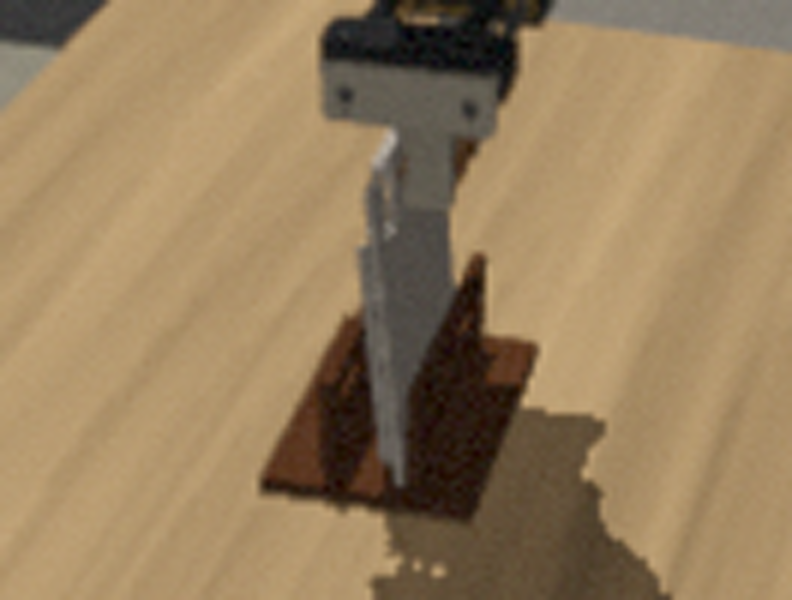

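>>> jog_arm:
  commands:
    - {"x": 0,"y": 0,"z": 0,"roll": 0}
    - {"x": 0,"y": 0,"z": 0,"roll": 0}
    - {"x": 0,"y": 0,"z": 0,"roll": 0}
    - {"x": 0,"y": 0,"z": 0,"roll": 0}
    - {"x": 0,"y": 0,"z": 0,"roll": 0}
    - {"x": 0,"y": 0,"z": 0,"roll": 0}
    - {"x": 0,"y": 0,"z": 0,"roll": 0}
    - {"x": 0,"y": 0,"z": 0,"roll": 0}
  gripper: 7.5

```text
clock: 25.7
tool_pos: [0.567, -0.306, 0.1439]
orientation: [180.0, -0.0, -177.1]
force: [-0.1, -0.2, -0.0]
opening: 0.0752
```

```bash
python3 - <<'E'
from h import *
from plant import ctrl
s=ctrl.snapshot("side"); crop(s["image"][:,:,::-1].copy(),f"pics/side16.png",(290,140),50,6)
E
python3 mv.py 0.574 -0.303 0.143 -177
```

```text
pics/side16.png offset 224 90
t 25.75 at [ 0.567 -0.306  0.144] rpy [ 180.     -0.   -177.09] F [-0.3  0.9  0.2] open 7.5
shift cm [-0.71  0.26  0.1 ] roll rad -0.002
```

View pics/side16.png

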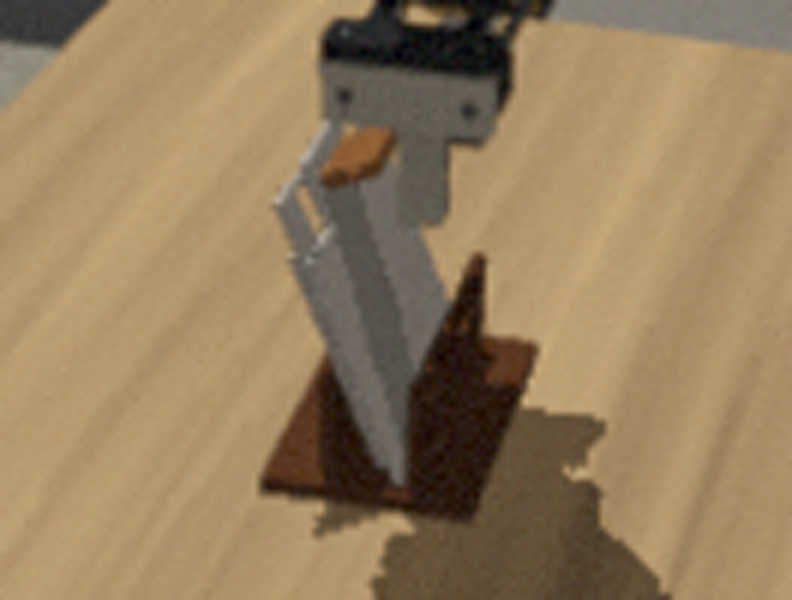

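The lid stands in the slot, leaning on the outer rail. I'll retreat straight up and then check.

>>> jog_arm:
  commands:
    - {"x": 0,"y": 0,"z": -1,"roll": 0}
    - {"x": 0,"y": 0,"z": -2,"roll": 0}
    - {"x": 0,"y": 0,"z": -2,"roll": 0}
    - {"x": 0,"y": 0,"z": -3,"roll": 0}
    - {"x": 0,"y": 0,"z": -3,"roll": 0}
    - {"x": 0,"y": 0,"z": -3,"roll": 0}
    - {"x": 3,"y": 0,"z": 0,"roll": 0}
    - {"x": 3,"y": 0,"z": 0,"roll": 0}
    - {"x": 3,"y": 0,"z": 0,"roll": 0}
    - {"x": 3,"y": 0,"z": 0,"roll": 0}
    - {"x": 0,"y": 0,"z": 0,"roll": 0}
    - {"x": 0,"y": 0,"z": 0,"roll": 0}

```text
clock: 26.95
tool_pos: [0.447, -0.3123, 0.2854]
orientation: [-180.0, 0.1, -177.1]
force: [-0.2, 0.6, 0.5]
opening: 0.0752
```

```bash
python3 - <<'E'
from h import *
from plant import ctrl
for n in("side","top"):
    s=ctrl.snapshot(n); cv2.imwrite(f"pics/{n}17.png",s["image"][:,:,::-1])
    if n=="side": crop(s["image"][:,:,::-1].copy(),f"pics/side17c.png",(290,140),50,6)
    for q in("rake","stick","bowl"):
        print(n,q,[(round(d["confidence"],2),[round(d["position"][0]*560),round(d["position"][1]*420)]) for d in ctrl.search_frame(n,q)])
E
python3 mv.py 0.574 -0.303 0.143 -177
```

```text
pics/side17c.png offset 224 90
side rake [(0.83, [166, 251]), (0.44, [233, 292])]
side stick [(0.53, [216, 189])]
side bowl [(0.93, [332, 242])]
top rake [(0.82, [244, 124])]
top stick [(0.67, [329, 131]), (0.29, [210, 194])]
top bowl [(0.93, [284, 249])]
t 27.35 at [ 0.4476 -0.312   0.2836] rpy [ 1.7999e+02 -4.0000e-02 -1.7707e+02] F [0.1 0.1 0.2] open 7.47
shift cm [-12.68   0.25  14.05] roll rad -0.001
```

View pics/side17c.png

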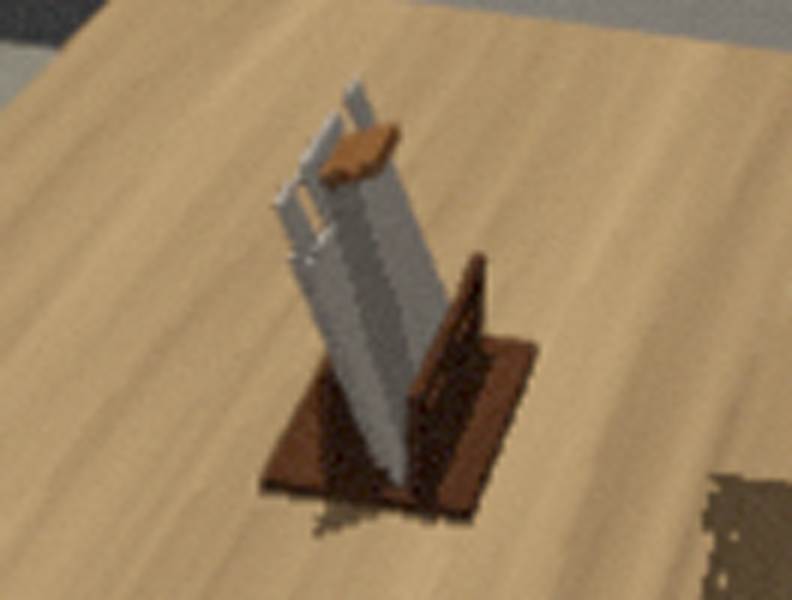

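View pics/top17.png

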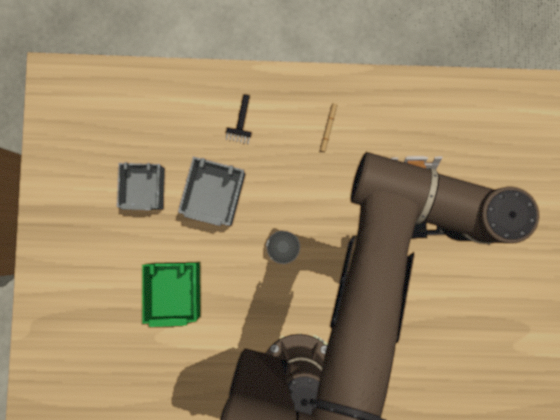

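View pics/side17.png

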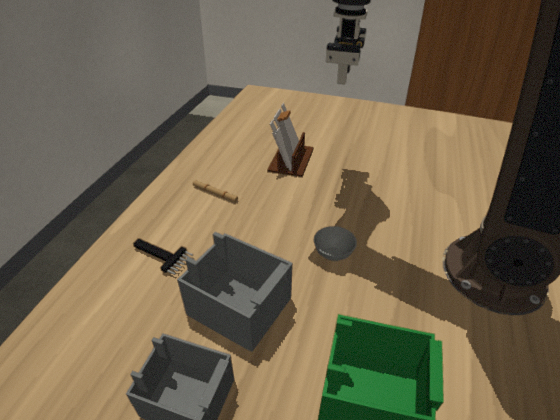

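```bash
python3 - <<'E'
from plant import ctrl
print(ctrl.close_job())
E
```

```text
the job is handed in; nothing more can be done
None
```

The lid is off the feed tub and standing on its back edge in the rack slot. I handed the job in at about 27 s of the 69 s allowed.

**Removing the lid:** I took the grip across its thickness and tipped the lid to about 20°. I then drew it out from under the keeper bar, lifted it, and laid it flat with the grip side up. I let go of it there, and the picture showed it lying flat.

**Racking the lid:** I picked it up by the two stud ends and it hung about 25° off upright. With its back edge in the slot, I moved the hand back so the near rail turned it upright, then set it on the slot floor and let go.

**Last checks:**
- **Lid:** it stands between the rails, grip uppermost, leaning roughly 20° against the outer rail. Just before I lowered it in, its back edge measured within about 1 mm of central along the slot. I did not measure it again after letting go.
- **Rake, stick and bowl:** all were found within about 3 pixels of where they started, and they look unmoved in both pictures.
- **Arm and gripper:** the arm is clear of everything, and the force readings I saw stayed under about 10 N throughout.

**Disagreements:**
- My first three move calls were refused because the rows lacked some keys. Nothing moved, and I resent them complete.
- The opening on the stud ends read 51 mm where 54 mm was expected, but the hold was steady.

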